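# Clamp a steel bar with a torque-limiting cap

## Task

Lay the loose flat steel bar on the clamping fixture's rail, slide it gently fully home against the end stop, then turn the knurled torque cap on top clockwise until the clamp holds the bar and its slip clutch clearly slips. Stop within an eighth of a turn of the clutch slipping, let go and leave the bar clamped and home, with the other things on the bench left alone.

Things in the scene. Friction and masses are not known exactly. Their poses are not given: they have to be found in the camera images.
- fixture: Steel clamping fixture, fixed to the bench. Origin: on the bench directly below the clamping spindle; +x is the push-in direction (towards its column), z up. Turned by up to 17 degrees. Base plate x=-130 to 110, y=-60 to 60, 12 mm thick. On it, along x, a rail 22 mm wide, top at z=40 mm, x=-130 to 35 mm: the bar lies flat on it, lengthwise. Column 36 mm thick at x=85, 227 mm high.
- home (a point): Point on the rail's top (fixture x=-68, y=0, z=40 mm) where the middle of the bar's underside is when the bar is home. Axes as the fixture. Two cheeks (top z=51 mm) beside the rail at fixture x=0 to 25 mm leave a channel 34 mm wide for the bar, its mouth flaring to about 48 mm at x=-20 mm.
- head: The grey head on the column, over the channel; it lies at fixture x above -25 mm and from 90 mm above the bench upwards. Its origin is the fixture's, raised by 0 to 9 mm (the head's clamped height differs from time to time). It carries spindle, drum and cap.
- stop: End stop block at the end of the channel, part of the fixture: 12 x 34 mm, top at z=58 mm. This origin lies on the bench below the middle of the face that the bar's end meets (fixture x=22 mm). Axes as the fixture. With the bar home its centre is 90 mm from this face.
- cap_grip (a point): Knurled steel torque cap on the head: upright cylinder, 29 mm diameter, 36 mm high, over a 38 mm flange. Point on its turning axis, above the fixture's origin: the cap's top is 16 mm higher, the flange 20 mm lower. It stays at this height as it turns. Free space all round. Turned clockwise (from above) it turns the drum (about 0.10 Nm) and lowers the spindle; at about 0.20 Nm the clutch slips.
- cap_mark (a point): Black index mark on the edge of the cap's flange, 19 mm from the turning axis; it turns with the cap. At the start it lies at the drum's mark. The knurled sleeve is sprung on the flange (gives 3 degrees at the clutch's torque), so the torque stays felt when the hand stops.
- drum_mark (a point): Black index mark on the top of the aluminium drum (50 mm diameter, 22 mm high) right under the cap's flange; 19 mm from the axis, turns with the drum. When the clutch slips the drum stands still and the cap turns on. Distance between the two marks = 38 mm x sin(half the slip angle): 0 before any slip, 15 mm after an eighth of a turn.
- spindle: Clamping spindle with a round foot of 20 mm diameter, on the fixture's axis; moves only down and up, does not rotate. Origin: centre of the foot's underside, at first 3 to 13 mm above the top of a bar on the rail.
- bar_center (a point): The loose flat plain steel bar, 180 x 30 x 12 mm, about 0.45 kg, at its centre: x along its length, y across, z up. Lies flat on the bench; both ends are alike. A gripper closing across its width within 10 mm of the middle, on the side away from the stop, clears the head when the bar is home.
- bar: The same bar; origin at the centre of its underside, same axes. On the rail it slides with friction; pressed down it sticks.
- wrench: Bystander: open-ended wrench, 170 mm, lying flat.
- hammer: Bystander: hammer, 260 mm, lying.
- screwdriver: Bystander: screwdriver, 190 mm, black handle, lying.
- tape: Bystander: roll of masking tape, 90 mm diameter, 25 mm high, lying flat.
- can: Bystander: plain metal spray can, 54 mm diameter, 150 mm high, standing.
- offcut: Bystander: steel offcut block, 50 x 50 x 25 mm.
Things that resemble listed ones, but are neither listed nor needed, are in the scene too. Leave any yellow look-alike of the bar alone.

How it is judged:
By the outcome, as a careful person would: the job done as asked, in the order asked, and still so for the second after the job is handed in, with the robot touching nothing.
It also fails if it takes over 72 s, if anything falls off the work surface, if the arm or the gripper's body presses on something with over 40 N, if the wrist force passes 120 N, or if a joint passes its speed limit or range.

## Robot

A 6-joint arm with a two-finger parallel gripper is mounted at the origin on the work surface. World frame = base frame: x ahead of the robot, y to its left, z up, the work surface at z = 0. Lengths are in mm, angles in rad, forces in N, time in s.
With the tool pointing down it reaches from about 250 to 850 mm from the base axis. Payload 12.5 kg.
Tool frame: the origin (TCP) lies between the finger pads; the fingertips stand ctrl.nose_length ahead of it and the grasp point (between the pads) is the TCP (ctrl.nose_length is the distance from the TCP to the fingertips, in mm); z points along the fingers, y is the line along which they close (so a half turn about z gives the same grasp; the last joint's range is limited). The gripper opens to 93 mm and grips with 3 to 60 N. Pads are 15 mm wide; open, the fingers measure 128 mm over their backs; the gripper's body (75 mm by 188 mm) begins 65 mm behind the grasp point.
Start: joints at [1.074, 0.351, 1.652, -0, 1.139, -0.085], TCP at [220.111, 504.02, 237.633] pointing down, gripper open.
Joint ranges: [-2.75, 2.75], [-0.79, 2.1], [0.01, 2.65], [-1.57, 4.71], [0.07, 3.14], [-2.87, 2.87]. Speed limits (rad/s): [2.22, 2.22, 2.79, 3.14, 3.14, 3.14].

## Interface

Orientations are given as a unit quaternion [w, x, y, z].
In Python, from station import ctrl gives the robot as it stands.
- The arm moves only by the shell command python3 -m pendant 'ROWS' [OPENING] [FORCE]. ROWS is text: rows parted by semicolons, each of 4 numbers parted by spaces: the shift along the world's x, y, z in units of 30 mm (1.0 is 30 mm), then the turn about the world's z in units of 5 degrees (1.0 is 5 degrees). In form: tx ty tz roll; .... A call has 1 to 8 rows; each row is the pose to reach, as a shift and turn from the pose commanded when the call began; what a row does not reach only later rows make up. A row lasts 1/12 s, in which the tool goes at most 41.7 mm and 7.16 degrees, less where a joint would pass 70% of its speed; a pose out of reach is approached as far as the arm can. A call with a gripper value outside its range is refused whole. OPENING is the opening, from 0 (shut) to 1 (fully open), set as the call begins (- or left out, the last holds). The fingers move at their own pace and stop on an object; FORCE is the grip in N (left out, the last holds). Time passes only in rows, so rows that repeat a pose let the fingers close. It gives the time, the measured TCP pose, the force, the opening and the grip force at its end, in the units of the state.
- ctrl.sense(): the state, without advancing time (a new reading comes with each control period).
- ctrl.get_image(name): name is "side" or "top"; returns a dict with "image" (480x640x3 uint8, red, green, blue), "z_map" (480x640 float32, mm along the optical axis (not along the pixel's ray), 0 where there is no reading), "intrinsics" (3x3 intrinsics, pixels), "rvec" (rotation vector, rad) and "tvec" (3), from world to camera coordinates, as OpenCV has them. Camera axes: x right, y down, z forward; pixel columns grow to the right and rows downward; lengths in mm; the calibration is good to about 2 mm. A picture is of the moment at which its call begins.
- ctrl.sign_off(): hands the job in; it is judged then, once.
Trained networks look in a picture, given as the dict that the camera call returned (one of the last four; its "shot" number tells which), for a name from the list of things; names that differ only in an ending like _2 or _b are one class to them, and where a whole thing is asked for, a point or a joint stands for the part that bears it (a point fixed in the world has none). Each returns a list of dicts, best first, with "score" (0 to 1); they miss things now and then, are a little off and sometimes report something else, mostly with a low value. They report only what shows in the picture. A call takes as long as a camera call. They do not tell look-alikes from the thing itself.
- ctrl.regions_of(picture, query): "pixels" (480x640 bool, what is visible of it) and "extent" ([left, top, right, bottom] in pixels, round what is visible of it).
The state is a dict: "time": time; "qpos": joint angles; "joint_vel": joint speeds; "effort": joint torques, N m; "position": TCP position; "tcp_rot": TCP orientation; "ft_force": force on the tool from outside, world axes, zero at the start; "torque": the same for the moment, N m; "grip_width": opening from 0.0 (shut) to 1.0 (fully open); "grasp_force": force on a finger pad.
Only numpy, scipy, OpenCV 4.12 (cv2) and the standard library are available. Lean on these libraries where they do the work, as an engineer would, in place of code of your own. Each camera call takes 0.05 s, during which the arm holds its last target. There are 200 camera calls.

## Working session

There is one attempt and no reset: what is moved stays moved. The work goes in short steps, Python scripts to look and compute and a shell command to move; the robot and the scene stay as the last step left them, time stands still between calls to the robot, and variables do not carry over. Pictures are saved under pics/ and viewed, at most 10 in all, crops included, and the job is handed in when it is done.

```bash
mkdir -p pics; ls
cat > h.py <<'E'
import numpy as np, cv2
from station import ctrl
def pts(im, mask=None):
    z=im["z_map"]; K=np.array(im["intrinsics"]); R=cv2.Rodrigues(np.array(im["rvec"],float))[0]; t=np.array(im["tvec"],float).ravel()
    v,u=np.nonzero((z>0) if mask is None else (mask&(z>0)))
    d=z[v,u]; c=np.stack([(u-K[0,2])/K[0,0]*d,(v-K[1,2])/K[1,1]*d,d],1)
    return (c-t)@R
def save(im,name,crop=None,s=1):
    a=im["image"][:,:,::-1]
    if crop: l,t,r,b=crop; a=a[t:b,l:r]
    cv2.imwrite("pics/"+name,cv2.resize(a,None,fx=s,fy=s,interpolation=cv2.INTER_CUBIC))
E
python3 - <<'E'
from h import *
s=ctrl.sense(); print(s, ctrl.nose_length)
for n in ("top","side"):
    im=ctrl.get_image(n); save(im,n+"0.png")
    for q in ("bar","fixture","stop","cap_grip","cap_mark","drum_mark","spindle","head"):
        for r in ctrl.regions_of(im,q)[:3]:
            p=pts(im,r["pixels"])
            if len(p): print(n,q,round(r["score"],2),[int(x) for x in r["extent"]],np.median(p,0).round(),p.min(0).round(),p.max(0).round())
E
```

```text
pics
{'time': 0.0, 'qpos': array([ 1.07440617e+00,  3.51213325e-01,  1.65239426e+00,  1.52594213e-05,
        1.13912861e+00, -8.46154930e-02]), 'joint_vel': array([-0.00086568,  0.00087387, -0.00013269,  0.00040383,  0.00114149,
       -0.00121148]), 'effort': array([ 3.09574025e-04, -4.97325647e+01, -2.85253751e+01,  6.99183927e-02,
        2.57379102e-02, -9.53944277e-05]), 'position': array([219.96015709, 503.75630322, 237.12531354]), 'tcp_rot': array([-1.70411231e-04,  2.04438925e-01,  9.78879154e-01, -5.45825499e-04]), 'ft_force': array([ 0.10830759, -0.99085804,  0.99298592]), 'torque': array([ 0.05800346, -0.00016022, -0.0015979 ]), 'grasp_force': 0.0, 'grip_width': 0.9986706900496217} 19.0
top bar 0.89 [148, 333, 233, 356] [269. 254.  11.] [247. 164.   0.] [292. 343.  17.]
top bar 0.67 [381, 199, 413, 281] [ 513. -204.   12.] [ 424. -240.   -4.] [ 604. -168.   19.]
top bar 0.61 [398, 328, 478, 385] [ 253. -293.   12.] [ 197. -373.    3.] [ 309. -211.   19.]
top fixture 0.63 [211, 118, 281, 256] [580. 132.  13.] [464.  56.  -7.] [792. 225. 231.]
top cap_grip 0.7 [225, 168, 24
[... 1009 characters left out ...]
95, 220] [618. 131. 125.] [574. 109.  -6.] [762. 393. 196.]
side fixture 0.26 [314, 304, 383, 333] [ 506. -210.   10.] [ 420. -244.   -4.] [ 597. -170.   18.]
side cap_grip 0.65 [353, 179, 360, 199] [596. 130. 180.] [583. 118. 153.] [610. 155. 196.]
side cap_mark 0.69 [349, 179, 363, 196] [596. 130. 175.] [581. 115. 151.] [617. 152. 196.]
side cap_mark 0.69 [311, 163, 397, 258] [608. 122.  21.] [461.  52.  -5.] [730. 253. 230.]
side drum_mark 0.57 [350, 178, 368, 204] [597. 128. 152.] [574. 109.  -5.] [681. 460. 196.]
side spindle 0.57 [356, 218, 361, 220] [597. 135.  73.] [590. 127.  64.] [608. 142.  89.]
side head 0.63 [348, 178, 395, 222] [618. 131. 126.] [574. 109.  -2.] [770. 393. 196.]
```

View pics/top0.png

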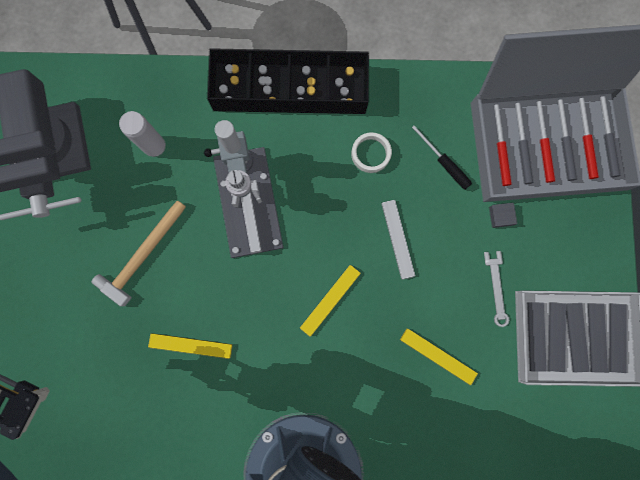

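View pics/side0.png

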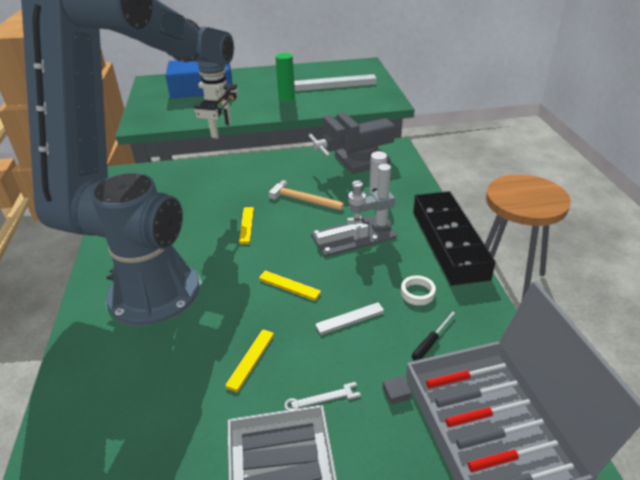

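The steel bar is the grey one at top px (398,240), and the other three are yellow look-alikes. The fixture's cap is at px (238,183), with the rail running down to (255,250). Next I'll measure the bar, rail and cap closely.

Run:
```python
from h import *
def rect(p):
    c,(w,h),a=cv2.minAreaRect(p[:,:2].astype(np.float32)); b=cv2.boxPoints((c,(w,h),a))
    e=max([b[1]-b[0],b[2]-b[1]],key=np.linalg.norm); e=e*np.sign(e[0]); return np.round(c,1),round(w,1),round(h,1),round(float(np.degrees(np.arctan2(e[1],e[0]))),2)
def pca(p):
    q=p[:,:2]; m=q.mean(0); w,v=np.linalg.eigh(np.cov((q-m).T)); e=v[:,1]*np.sign(v[0,1]); return m.round(1),round(float(np.degrees(np.arctan2(e[1],e[0]))),2)
for n in("top","side"):
    im=ctrl.get_image(n); p=pts(im)
    x,y,z=p.T
    b=p[(abs(x-513)<130)&(abs(y+204)<70)&(z>7)&(z<17)]; print(n,"bar",rect(b),pca(b),np.median(b[:,2]))
    f=p[(x>440)&(x<730)&(y>40)&(y<240)]
    z=f[:,2]
    pl=f[(z>8)&(z<15)]; print("plate",rect(pl),pca(pl))
    rl=f[(z>36)&(z<44)&(f[:,0]<590)]; print("rail",len(rl),rect(rl),pca(rl),np.median(rl[:,2]))
    c=f[(z>185)&(z<205)&(f[:,0]<630)]; print("cap",len(c),cv2.minEnclosingCircle(c[:,:2].astype(np.float32)),c[:,:2].mean(0),np.median(c[:,2]),np.percentile(c[:,2],[5,95]))
    c=f[(z>150)&(z<205)&(f[:,0]<630)]; print("hist",np.histogram(c[:,2],range(130,206,5)))
    s=f[(z>54)&(z<62)&(f[:,0]>590)&(f[:,0]<640)]; print("stop",len(s),s.mean(0) if len(s) else 0)
save(ctrl.get_image("top"),"topc.png",(190,110,300,270),4.5) if 0 else None
```

```text
top bar (array([ 494.6, -170.8]), 202.1, 114.3, 11.04) (array([ 512.1, -204.4]), 14.31) 11.690586957822397
plate (array([592.9, 138.5]), 240.2, 120.1, 12.14) (array([578.6, 132.5]), 7.87)
rail 501 (array([532.1, 135.9]), 115.8, 57.4, 3.16) (array([533.8, 126. ]), 12.63) 39.54048322541284
cap 180 ((602.1224975585938, 140.53396606445312), 15.014363288879395) [602.06410572 140.3891035 ] 190.7470528698546 [186.99528974 193.44932838]
hist (array([  0,   0,   0,   0, 165,  52,  10,  13,   8,   9,  14,  63, 115,
         2,   0]), array([130, 135, 140, 145, 150, 155, 160, 165, 170, 175, 180, 185, 190,
       195, 200, 205]))
stop 5 [615.40941171 120.8167846   55.00632616]
side bar (array([ 509.3, -206.8]), 181.0, 37.9, 13.13) (array([ 507.1, -207.8]), 14.78) 11.075937008561652
plate (array([587.4, 135.4]), 240.3, 128.8, 12.43) (array([584.5, 112.4]), 7.71)
rail 195 (array([530. , 134.8]), 61.1, 118.6, -0.27) (array([535. , 124.8]), 14.0) 39.15030174943141
cap 58 ((595.814453125, 137.86764526367188), 19.11390495300293) [597.5396822  137.00523968] 189.8348619343887 [186.28630773 193.20255784]
hist (array([ 0,  0,  0,  0, 55, 27, 15, 10, 17, 15, 13, 32, 26,  0,  0]), array([130, 135, 140, 145, 150, 155, 160, 165, 170, 175, 180, 185, 190,
       195, 200, 205]))
stop 32 [623.25767005 142.70513918  56.91683586]
```

```bash
python3 -m pendant '3.9 -9.6 0 7.6;3.9 -9.6 0 7.6;3.9 -9.6 0 7.6;3.9 -9.6 0 7.6;3.9 -9.6 0 7.6;3.9 -9.6 0 7.6;3.9 -9.6 0 7.6;3.9 -9.6 0 7.6' 1; python3 -m pendant '3.9 -9.6 0 0;3.9 -9.6 0 0;3.9 -9.6 0 0;3.9 -9.6 0 0;3.9 -9.6 0 0;3.9 -9.6 0 0;3.9 -9.6 0 0;3.9 -9.6 0 0'
```

```text
time: 1.67
position: [337.4, 213.9, 237.8]
tcp_rot: [0.0, -0.126, 0.992, 0.0]
ft_force: [0.1, 0.9, 0.7]
grip_width: 1.0
grasp_force: 0.0
time: 2.33
position: [455.3, -75.8, 237.8]
tcp_rot: [0.001, -0.124, 0.992, -0.001]
ft_force: [0.2, 0.8, -0.7]
grip_width: 1.0
grasp_force: 0.0
```

```bash
python3 -m pendant '0.6 -1.3 0 0;1.1 -2.5 -0.6 0;1.5 -3.6 -1.4 0;1.7 -4.5 -2.4 0;1.7 -4.5 -3.6 0;1.7 -4.5 -4.8 0;1.7 -4.5 -5.8 0;1.7 -4.5 -6.4 0' 1; python3 -m pendant '0 0 -0.5 0;0 0 -0.75 0;0 0 -0.75 0;0 0 -0.75 0'
```

```text
time: 3.0
position: [503.7, -206.6, 42.4]
tcp_rot: [-0.001, -0.125, 0.992, 0.001]
ft_force: [-0.6, -0.1, 0.5]
grip_width: 1.0
grasp_force: 0.0
time: 3.33
position: [505.4, -207.1, 23.5]
tcp_rot: [0.0, -0.125, 0.992, -0.0]
ft_force: [0.4, -0.4, 0.8]
grip_width: 1.0
grasp_force: 0.0
```

```bash
python3 -m pendant '0 0 0 0;0 0 0 0;0 0 0 0;0 0 0 0;0 0 0 0;0 0 0 0;0 0 0 0;0 0 0 0' 0.1 40
```

```text
time: 4.0
position: [505.1, -207.0, 23.2]
tcp_rot: [-0.0, -0.125, 0.992, 0.0]
ft_force: [-0.5, -0.4, -1.8]
grip_width: 0.474
grasp_force: 0.0
```

```bash
python3 -m pendant '0 0 0 0;0 0 0 0;0 0 0 0;0 0 0 0;0 0 0 0;0 0 0 0' ; python3 -m pendant '0 0 0.5 0;0 0 1 0;0 0 2 0;0 0 3 0;0 0 3 0;0 0 3 0'
python3 - <<'E'
from h import *
s=ctrl.sense(); print(s["position"],s["tcp_rot"])
for n in("top","side"):
    im=ctrl.get_image(n); p=pts(im); x,y,z=p.T; save(im,n+"1.png")
    b=p[(abs(x-510)<130)&(abs(y+206)<30+abs(x-510)*.35)&(z>85)&(z<125)&(abs(x-505)>25)]
    q=b[:,:2]; e=np.array([np.cos(np.radians(14.2)),np.sin(np.radians(14.2))]); d=q-s["position"][:2]
    u=d@e; v=d@[-e[1],e[0]]; k=abs(v)<22
    print(n,len(b),"along",np.percentile(u[k],[.5,99.5]),"across",np.percentile(v[k],[1,50,99]),"slope",np.degrees(np.polyfit(u[k],v[k],1)[0]),"z",np.median(b[k,2]), "zslope",np.degrees(np.polyfit(u[k],b[k,2],1)[0]))
E
```

```text
time: 4.5
position: [505.0, -206.9, 23.1]
tcp_rot: [-0.0, -0.125, 0.992, 0.0]
ft_force: [-0.3, 2.3, -0.9]
grip_width: 0.317
grasp_force: 40.0
time: 5.0
position: [505.4, -207.2, 113.7]
tcp_rot: [0.001, -0.125, 0.992, -0.001]
ft_force: [0.3, 0.2, -4.6]
grip_width: 0.318
grasp_force: 40.0
[ 505.42022487 -207.20096346  113.73721041] [ 8.12106310e-04 -1.25384514e-01  9.92107699e-01 -6.15206886e-04]
top 123 along [64.17342982 98.10722334] across [-9.21039258  8.3338411  15.4033659 ] slope -24.36005511499319 z 101.7697523600295 zslope 2.987966416051241
side 417 along [-86.15424133  93.85430289] across [-17.59618376  -9.19593316  14.2657288 ] slope -2.519749557602327 z 99.32773863907116 zslope -1.350214574049318
```

```bash
python3 -m pendant '-0.2 0.8 0 0;-0.4 2 0 0;-0.5 3.3 0 -0.42;-0.6 4.6 0 -0.42;-0.7 5.9 -0.2 -0.42;-0.8 7.1 -0.5 -0.42;-0.9 8.3 -0.8 -0.42;-1 9.4 -1 -0.42'; python3 -m pendant '0 0.7 0 0;0 1.23 0 0;0 1.23 0 0;0 1.23 0 0'
python3 - <<'E'
from h import *
s=ctrl.sense(); print(s["position"],s["tcp_rot"],s["ft_force"])
import math
for n in("top","side"):
    im=ctrl.get_image(n); p=pts(im); save(im,n+"2.png",(150,90,350,290) if n=="top" else (250,120,450,320),3)
    a=math.radians(12.3); e=np.array([math.cos(a),math.sin(a)]); d=p[:,:2]-[599.8,139.1]
    u=d@e; v=d@[-e[1],e[0]]; z=p[:,2]
    k=(z>62)&(z<80)&(abs(v)<25)&(u<-15)&(u>-230)&(abs(u+128)>25)
    print(n,k.sum(),"u",np.percentile(u[k],[1,99]),"v",np.percentile(v[k],[1,50,99]),"z",np.median(z[k]))
    k=(z>34)&(z<46)&(abs(v)<13)&(u<-30)&(u>-140); print("rail",k.sum(), np.percentile(v[k],[2,98]) if k.sum() else 0)
E
```

```text
time: 5.77
position: [473.4, 76.8, 80.9]
tcp_rot: [-0.002, -0.107, 0.994, 0.0]
ft_force: [1.0, -0.4, -4.4]
grip_width: 0.318
grasp_force: 40.0
time: 6.1
position: [474.2, 112.2, 81.7]
tcp_rot: [-0.001, -0.108, 0.994, -0.0]
ft_force: [0.6, -0.6, -5.3]
grip_width: 0.322
grasp_force: 40.0
[474.16880205 112.24875679  81.7451162 ] [-1.30780991e-03 -1.07973512e-01  9.94152907e-01 -9.16895569e-05] [ 0.62434814 -0.60040108 -5.29774477]Traceback (most recent call last):
  File "<stdin>", line 9, in <module>
    return _quantile_unchecked(
        a, q, axis, out, overwrite_input, method, keepdims, weights)
    return _ureduce(a,
                    func=_quantile_ureduce_func,
    ...<5 lines>...
                    overwrite_input=overwrite_input,
                    method=method)
    r = func(a, **kwargs)
    result = _quantile(arr,
                       quantiles=q,
    ...<2 lines>...
                       out=out,
                       weights=wgt)
    slices_having_nans = np.isnan(arr[-1, ...])
                                  ~~~^^^^^^^^^
IndexError: index -1 is out of bounds for axis 0 with size 0
```

View pics/top2.png

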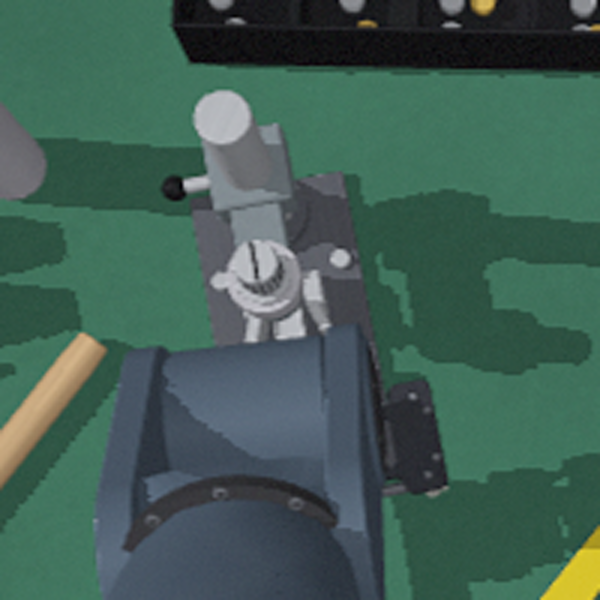

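The top view is blocked by the arm; only the cap shows, at crop (263,275). I'll check in the side view.

Run:
```python
from h import *
import math
im=ctrl.get_image("side"); p=pts(im); save(im,"side3.png",(290,140,430,280),5.5/1.3)
a=math.radians(12.3); e=np.array([math.cos(a),math.sin(a)]); d=p[:,:2]-[599.8,139.1]
u=d@e; v=d@[-e[1],e[0]]; z=p[:,2]
for lo,hi,nm in((63,78,"bar"),(34,45,"rail")):
    k=(z>lo)&(z<hi)&(abs(v)<25)&(u<-15)&(u>-230)
    h=[(b,k[m].sum(),np.percentile(v[m],[3,97]).round(1)) for b in range(-210,-10,20) if (m:=k&(u>=b)&(u<b+20)).sum()>5]
    print(nm,np.percentile(u[k],[1,99]),h)
```

```text
bar [-214.21477697  -36.93359367] [(-210, np.int64(52), array([-17.5,  14.6])), (-190, np.int64(58), array([-19.6,  13.3])), (-170, np.int64(49), array([-18.5,  13.6])), (-150, np.int64(46), array([-22.1,  19.7])), (-130, np.int64(10), array([-22.3,  -3.9])), (-110, np.int64(48), array([-20.2,  11.6])), (-90, np.int64(47), array([-18.2,  11.2])), (-70, np.int64(43), array([-19.9,  13.8])), (-50, np.int64(38), array([-19.2,  14.8]))]
rail [-131.59577438  -15.92723834] [(-130, np.int64(33), array([-14. ,   7.2])), (-110, np.int64(30), array([-13.4,   9.6])), (-90, np.int64(29), array([-12. ,   7.3])), (-70, np.int64(33), array([-13.4,   6.5])), (-50, np.int64(31), array([-12.9,  10.4])), (-30, np.int64(27), array([-24.4,  24.7]))]
```

View pics/side3.png

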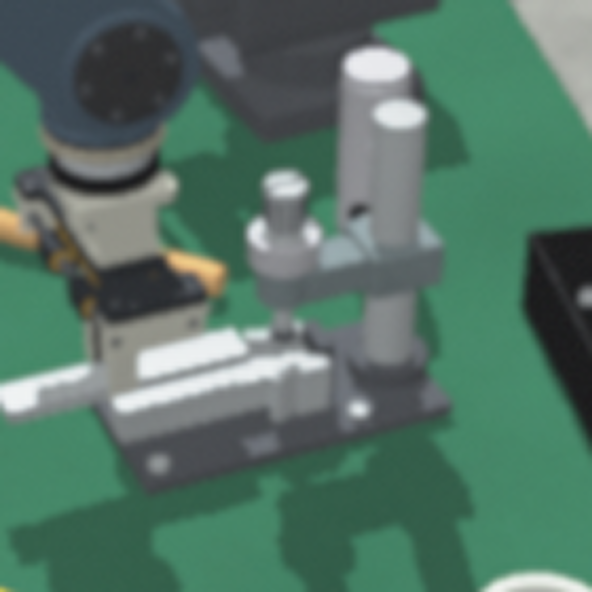

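The bar hovers over the rail, crop (20,400) to (250,340), and lines up with it to within about 1 mm. Lowering it now.

```bash
python3 -m pendant '0 0 -0.3 0;0 0 -0.5 0;0 0 -0.6 0;0 0 -0.6 0;0 0 -0.6 0'; python3 -m pendant '0 0 -0.03 0;0 0 -0.06 0;0 0 -0.06 0;0 0 -0.06 0'
```

```text
time: 6.62
position: [475.0, 111.6, 64.8]
tcp_rot: [-0.0, -0.107, 0.994, -0.0]
ft_force: [-0.1, 0.6, -4.1]
grip_width: 0.318
grasp_force: 40.0
time: 6.95
position: [475.2, 112.0, 63.4]
tcp_rot: [0.0, -0.107, 0.994, 0.0]
ft_force: [0.3, -0.4, -4.9]
grip_width: 0.317
grasp_force: 40.0
```

```bash
python3 -m pendant '0 0 -0.02 0;0 0 -0.03 0;0 0 -0.03 0'; python3 -m pendant '0 0 -0.02 0;0 0 -0.03 0;0 0 -0.03 0'
```

```text
time: 7.2
position: [475.3, 111.9, 63.0]
tcp_rot: [0.0, -0.107, 0.994, -0.0]
ft_force: [-3.4, -0.6, 5.0]
grip_width: 0.316
grasp_force: 40.0
time: 7.45
position: [475.2, 111.9, 62.9]
tcp_rot: [0.0, -0.107, 0.994, -0.0]
ft_force: [-7.6, -1.5, 18.1]
grip_width: 0.315
grasp_force: 40.0
```

```bash
python3 -m pendant '0.1 0.02 0.04 0;0.2 0.045 0.045 0;0.35 0.075 0.045 0;0.5 0.11 0.045 0;0.65 0.14 0.045 0;0.8 0.175 0.045 0;0.8 0.175 0.045 0'; python3 -m pendant '0.1 0.02 0 0;0.2 0.045 0 0;0.3 0.065 0 0;0.4 0.085 0 0;0.5 0.11 0 0;0.5 0.11 0 0'
```

```text
time: 8.03
position: [499.8, 117.3, 63.1]
tcp_rot: [0.0, -0.107, 0.994, 0.0]
ft_force: [-1.2, 0.1, 4.4]
grip_width: 0.314
grasp_force: 40.0
time: 8.53
position: [514.1, 120.5, 63.1]
tcp_rot: [-0.0, -0.107, 0.994, -0.0]
ft_force: [-4.0, -1.6, 5.9]
grip_width: 0.316
grasp_force: 40.0
```

```bash
python3 -m pendant '0.08 0.017 0.02 0;0.16 0.035 0.02 0;0.24 0.05 0.02 0;0.24 0.05 0.02 0'; python3 -m pendant '0.03 0.007 0 0;0.06 0.013 0 0;0.09 0.02 0 0;0.09 0.02 0 0'
```

```text
time: 8.87
position: [521.9, 122.1, 63.3]
tcp_rot: [0.0, -0.107, 0.994, 0.0]
ft_force: [0.3, -0.4, -4.8]
grip_width: 0.318
grasp_force: 40.0
time: 9.2
position: [524.2, 122.6, 63.5]
tcp_rot: [0.0, -0.107, 0.994, 0.0]
ft_force: [-0.3, -0.1, -4.5]
grip_width: 0.318
grasp_force: 40.0
```

```bash
for i in 1 2 3 4; do echo; done >/dev/null; python3 -m pendant '0.025 0.005 -0.01 0;0.05 0.01 -0.01 0;0.05 0.01 -0.01 0'; python3 -m pendant '0.025 0.005 0 0;0.05 0.01 0 0;0.05 0.01 0 0'
```

```text
time: 9.45
position: [525.6, 122.9, 63.2]
tcp_rot: [0.0, -0.107, 0.994, 0.0]
ft_force: [1.0, 0.6, -4.3]
grip_width: 0.318
grasp_force: 40.0
time: 9.7
position: [527.2, 123.2, 63.2]
tcp_rot: [0.0, -0.107, 0.994, 0.0]
ft_force: [1.2, -1.1, -4.4]
grip_width: 0.317
grasp_force: 40.0
```

```bash
python3 -m pendant '0.025 0.005 0 0;0.05 0.01 0 0;0.05 0.01 0 0'; python3 -m pendant '0.025 0.005 0 0;0.05 0.01 0 0;0.05 0.01 0 0'
```

```text
time: 9.95
position: [528.7, 123.5, 63.2]
tcp_rot: [0.0, -0.107, 0.994, 0.0]
ft_force: [-0.2, -0.3, -4.2]
grip_width: 0.314
grasp_force: 40.0
time: 10.2
position: [528.9, 123.5, 63.1]
tcp_rot: [-0.002, -0.107, 0.994, -0.0]
ft_force: [-7.6, -1.3, 1.9]
grip_width: 0.316
grasp_force: 40.0
```

The bar met the stop after 54.9 mm of travel (54 expected) with about 8 N, so it is home and resting on the rail. Releasing it.

```bash
python3 -m pendant '0.01 0.002 0 0;0.01 0.002 0 0' ; python3 -m pendant '0 0 0 0;0 0 0 0;0 0 0 0;0 0 0 0;0 0 0 0;0 0 0 0' 0.75; python3 -m pendant '0 0 0 0;-0.05 0 0.5 0;-0.15 0 1.5 0;-0.2 0 2.7 0;-0.2 0 3.9 0;-0.2 0 5 1;-0.2 0 5.8 2;-0.2 0 6.2 3'
python3 - <<'E'
from h import *
import math
a=math.radians(12.3); e=np.array([math.cos(a),math.sin(a)]); 
im=ctrl.get_image("side"); p=pts(im); d=p[:,:2]-[599,138.2]
u=d@e; v=d@[-e[1],e[0]]; z=p[:,2]
k=(z>47)&(z<57)&(abs(v)<20)&(u<-25)&(u>-230)
print("bar u",np.percentile(u[k],[1,99]),"v",[np.percentile(v[k&(u>b)&(u<b+30)],[3,50,97]).round(1) for b in range(-160,-30,30)],np.median(z[k]))
s=[ctrl.sense()]; print(s[0]["position"],s[0]["qpos"],s[0]["torque"],s[0]["ft_force"])
E
```

```text
time: 10.37
position: [528.9, 123.6, 63.1]
tcp_rot: [-0.002, -0.107, 0.994, -0.0]
ft_force: [-8.8, -2.6, 4.0]
grip_width: 0.319
grasp_force: 40.0
time: 10.87
position: [530.5, 123.9, 63.3]
tcp_rot: [0.0, -0.107, 0.994, 0.0]
ft_force: [0.0, -0.0, 0.4]
grip_width: 0.7
grasp_force: 0.0
time: 11.53
position: [525.2, 124.0, 252.8]
tcp_rot: [0.002, -0.238, 0.971, -0.0]
ft_force: [0.6, 0.6, 0.1]
grip_width: 0.753
grasp_force: 0.0
bar u [-157.51596637  -27.30444958] v [array([-17. ,  -3.3,  12.8]), array([-17.3,  -4.2,  14.6]), array([-15.5,  -3.3,  11.3]), array([-17.4,  -1.7,  15.5]), array([-16.2,  -4.1,  13.8])] 51.175989248117965
[525.62786927 124.05503687 253.6353792 ] [ 1.45591915e-01  3.13394037e-01  1.66283849e+00 -6.13447587e-05
  1.15924791e+00 -1.91229510e+00] [ 0.08867216  0.00276849 -0.01331666] [ 7.62896047e-01 -7.66853429e-04  2.41403107e+00]
```

```bash
python3 -m pendant '0.6 0.1 0 1.4;1.5 0.3 0 2.8;2.3 0.45 0 4.2;2.54 0.51 0 5.6;2.54 0.51 -0.3 7;2.54 0.51 -0.9 8.4;2.54 0.51 -1.5 9.6;2.54 0.51 -2 9.6'; python3 -m pendant '0 0 -0.2 0;0 0 -0.31 0;0 0 -0.31 0;0 0 -0.31 0'
python3 - <<'E'
from h import *
s=ctrl.sense(); print(s["position"].round(1),s["qpos"].round(3),s["torque"].round(3),s["ft_force"].round(1))
im=ctrl.get_image("side"); save(im,"side4.png",(300,110,440,250),4.2)
E
```

```text
time: 12.25
position: [599.9, 139.0, 186.9]
tcp_rot: [-0.001, -0.613, 0.79, 0.0]
ft_force: [-0.3, -0.3, 0.2]
grip_width: 0.752
grasp_force: 0.0
time: 12.58
position: [600.8, 139.2, 180.4]
tcp_rot: [0.0, -0.61, 0.792, -0.0]
ft_force: [-0.3, 0.5, 0.8]
grip_width: 0.751
grasp_force: 0.0
[600.8 139.2 180.4] [ 0.152  0.53   1.526 -0.     1.085 -2.732] [ 0.069  0.093 -0.038] [-0.3  0.5  0.8]
```

View pics/side4.png

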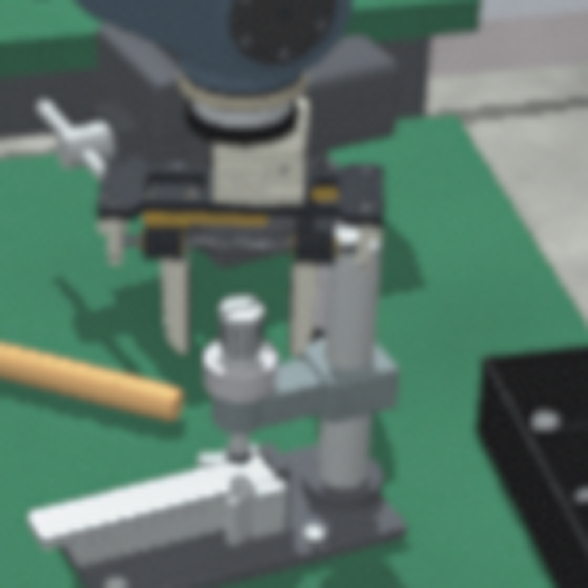

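The fingers straddle the cap (crop 240,330), left finger at 178 and right at 300. The bar lies in the channel under the foot, and the gripper body clears the column. Closing on the cap.

```bash
python3 -m pendant '0 0 0 0;0 0 0 0;0 0 0 0;0 0 0 0;0 0 0 0;0 0 0 0;0 0 0 0;0 0 0 0' 0.2 35; python3 -m pendant '0 0 0 0;0 0 0 0;0 0 0 0'
cat > t.py <<'E'
from h import *
s=ctrl.sense(); print(s["position"].round(1),"q6",s["qpos"][5].round(3),"T",s["torque"].round(3),"F",s["ft_force"].round(1))
E
python3 t.py
```

```text
time: 13.3
position: [601.4, 138.9, 180.1]
tcp_rot: [0.001, -0.611, 0.792, -0.001]
ft_force: [4.8, -0.7, -1.9]
grip_width: 0.308
grasp_force: 35.0
time: 13.55
position: [601.4, 138.9, 180.1]
tcp_rot: [0.001, -0.611, 0.792, -0.001]
ft_force: [5.9, -2.1, -1.7]
grip_width: 0.307
grasp_force: 35.0
[601.4 138.9 180.1] q6 -2.733 T [-0.134 -0.797 -0.06 ] F [ 5.9 -2.1 -1.7]
```

```bash
python3 -m pendant '0.02 -0.01 0 -1;0.02 -0.01 0 -2.4;0.02 -0.01 0 -3.8;0.02 -0.01 0 -5.2' && python3 t.py; python3 -m pendant '0 0 0 -1.4;0 0 0 -2.8;0 0 0 -4.2;0 0 0 -5.6'|grep force; python3 t.py;  python3 -m pendant '0 0 0 -1.4;0 0 0 -2.8;0 0 0 -4.2;0 0 0 -5.6'|grep force; python3 t.py
```

```text
time: 13.88
position: [600.8, 139.3, 180.0]
tcp_rot: [-0.0, -0.414, 0.91, 0.001]
ft_force: [-2.6, 3.7, 2.9]
grip_width: 0.311
grasp_force: 35.0
[600.8 139.3 180. ] q6 -2.274 T [0.911 0.647 0.096] F [-2.6  3.7  2.9]
ft_force: [-5.4, 8.9, 4.3]
grasp_force: 35.0
[600.3 140.2 180. ] q6 -1.785 T [1.846 1.019 0.165] F [-5.4  8.9  4.3]
ft_force: [-3.8, 14.7, 2.6]
grasp_force: 35.0
[600.3 141.2 180.1] q6 -1.297 T [2.874 0.838 0.141] F [-3.8 14.7  2.6]
```

```bash
python3 -m pendant '-0.03 0.07 0 -1.4;-0.03 0.07 0 -2.8;-0.03 0.07 0 -4.2'|grep ft_; python3 t.py;  python3 -m pendant '0 0 0 -1.4;0 0 0 -2.8;0 0 0 -4.2'|grep ft_; python3 t.py; python3 -m pendant '0 0 0 -1.4;0 0 0 -2.8;0 0 0 -4.2'|grep ft_; python3 t.py
```

```text
ft_force: [1.5, 9.1, -0.7]
[600.4 142.3 180.1] q6 -0.926 T [ 1.773 -0.306  0.233] F [ 1.5  9.1 -0.7]
ft_force: [5.6, 11.0, -3.1]
[600.9 142.8 180.2] q6 -0.56 T [ 2.196 -0.978  0.241] F [ 5.6 11.  -3.1]
ft_force: [8.8, 12.9, -5.6]
[601.6 143.1 180.2] q6 -0.194 T [ 2.449 -1.794  0.22 ] F [ 8.8 12.9 -5.6]
```

```bash
python3 -m pendant '0.05 0.08 0 0;0.05 0.08 0 0;0.05 0.08 0 0'|grep ft_; python3 t.py
python3 - <<'E'
from h import *
im=ctrl.get_image("side"); save(im,"side5.png",(320,160,390,230),8.5)
for q in ("cap_mark","drum_mark","spindle"):
    for r in ctrl.regions_of(im,q)[:2]:
        p=pts(im,r["pixels"]); print(q,round(r["score"],2),r["extent"],np.median(p,0).round(1),p.min(0).round(1))
E
```

```text
ft_force: [-0.1, 3.0, 1.5]
[601.9 143.6 180.1] q6 -0.198 T [ 0.406 -0.169  0.141] F [-0.1  3.   1.5]
drum_mark 0.62 [348.2, 181.6, 365.5, 205.1] [596.7 126.3 153.3] [573.5 110.  123.8]
spindle 0.45 [405.8, 276.8, 434.5, 304.9] [ 707.8 -148.4   17.9] [ 663.2 -191.7   -4.3]
spindle 0.41 [352.7, 214.1, 359.6, 222.8] [596.8 135.7  59.5] [586.4 118.2  -4. ]
```

View pics/side5.png

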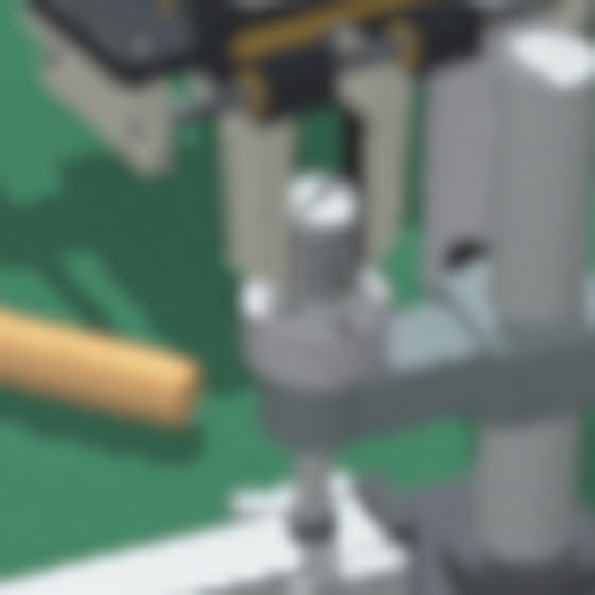

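The lateral force is nearly gone. The foot is at crop (313,520), close to the bar's top, but I can't see the marks at this resolution. I'll average the torque and compare the foot's height with the earlier picture.

```bash
cat > tq.py <<'E'
from h import *
T=[];F=[];I=[]
for i in range(6):
    im=ctrl.get_image("side"); s=ctrl.sense(); T.append(s["torque"]); F.append(s["ft_force"]); I.append(im["image"].astype(float).mean(2))
print("t",round(s["time"],2),s["position"].round(1),"q6",s["qpos"][5].round(3),"Tz",np.mean(T,0)[2].round(3),"sd",np.std(T,0)[2].round(3),"F",np.mean(F,0).round(1))
g=np.mean(I,0); print("foot profile",g[208:232,355:360].mean(1).round().astype(int))
E
python3 tq.py
python3 - <<'E'
import cv2
for n,o in(("side0",0),):
    g=cv2.imread(f"pics/{n}.png").astype(float).mean(2); print(g[208:232,355:360].mean(1).round().astype(int))
g=cv2.imread("pics/side4.png").astype(float).mean(2); g=cv2.resize(g,(140,140),interpolation=cv2.INTER_AREA); print(g[98:122,55:60].mean(1).round().astype(int))
E
```

```text
t 16.05 [601.9 143.5 180. ] q6 -0.196 Tz 0.145 sd 0.029 F [1.8 4.3 2.2]
foot profile [ 97  97  97  98 102 112 125 138 150 155 152 146 134 116 105 122 149 160
 158 152 148 141 131 126]
[ 94  94  93  94  98 108 119 127 130 122 101  86  95 114 134 166 204 216
 199 174 153 138 126 121]
[ 97  98  98  98 102 112 124 132 134 126 112 122 172 216 221 198 170 157
 151 148 147 141 132 126]
```

Run:
```python
from h import *
im=ctrl.get_image("side"); K=np.array(im["intrinsics"]); 
def pr(P): return cv2.projectPoints(np.array(P,float),np.array(im["rvec"],float),np.array(im["tvec"],float),K,None)[0].reshape(-1,2).round(1)
for z in (52,55,58,62,65): print(z,pr([[598,139,z]]),pr([[598,129,z]]))
save(im,"side6.png")
z=im["z_map"]; R=cv2.Rodrigues(np.array(im["rvec"],float))[0]; print("cam",-R.T@np.array(im["tvec"],float).ravel())
g=im["image"].astype(int).mean(2)
a=g[176:230,344:374].round().astype(int)
b=cv2.imread("pics/side0.png").astype(float).mean(2)[176:230,344:374].round().astype(int)
print("now");[print(r+176,*a[r]) for r in range(20,34)]
print("before");[print(r+176,*b[r]) for r in range(20,34)]
```

```text
52 [[356.  222.1]] [[356.7 224. ]]
55 [[356.  221.3]] [[356.7 223.2]]
58 [[356.1 220.5]] [[356.7 222.4]]
62 [[356.1 219.4]] [[356.7 221.3]]
65 [[356.1 218.6]] [[356.8 220.5]]
cam [  318.15610714 -1137.97720201  1008.91097928]
now
196 72 73 73 84 133 187 201 178 150 134 126 132 138 138 135 131 134 141 144 145 144 136 130 134 141 148 152 150 144 140
197 73 72 73 81 112 149 165 159 149 140 138 143 146 145 139 131 128 135 144 144 138 138 147 154 159 161 163 161 158 149
198 74 73 74 81 102 127 141 146 147 146 147 148 148 146 142 130 121 128 137 137 132 140 155 163 165 166 165 164 162 157
199 74 73 73 82 101 123 134 141 144 146 147 147 147 146 144 135 125 124 127 126 127 140 156 164 167 166 166 164 164 163
200 73 73 74 80 100 122 135 139 141 142 142 142 140 141 139 136 131 126 124 122 126 139 157 165 167 166 165 163 163 162
201 74 73 73 78 96 119 134 140 142 142 141 139 137 136 134 134 131 127 125 121 123 137 155 163 164 162 158 154 150 147
202 77 74 73 76 89 111 129 138 141 142 142 140 138 136 134 132 130 128 124 119 119 129 145 152 152 147 141 131 125 119
203 81 73 73 73 80 98 117 130 13
[... 1571 characters left out ...]
 71 77 94 113 124 130 133 133 134 133 132 130 128 125 122 116 111 108 112 123 124 120 115 110 102 98 95
204 79 72 71 71 73 82 96 110 120 125 128 129 131 129 126 124 118 113 106 103 101 102 103 102 98 96 94 91 91 92
205 82 75 74 74 78 83 89 96 104 109 115 118 120 120 116 113 107 100 96 94 95 95 93 92 92 91 91 91 91 91
206 90 84 83 86 90 92 92 93 95 99 101 104 104 103 101 98 94 89 90 92 92 92 91 90 91 91 91 91 90 90
207 97 95 93 95 97 96 95 93 95 96 97 97 97 95 93 91 88 88 89 91 92 91 90 91 90 90 91 90 90 90
208 99 98 99 99 99 98 96 94 94 96 96 96 95 95 93 89 87 86 88 90 90 90 89 89 90 90 91 92 91 89
209 96 99 99 100 99 98 97 94 95 95 97 96 96 94 93 90 87 87 89 90 89 90 89 90 90 91 94 94 93 92
```

```bash
python3 -m pendant '0 0 0 0;0 0 0 0;0 0 0 0;0 0 0 0;0 0 0 0' 0.7; python3 -m pendant '0 0 0.8 0;0 0 1.7 0;-0.8 0 2.2 0;-1.8 0 2.4 0;-3 0 2.4 0;-4 0 2.4 0;-4 0 2.4 0'; python3 t.py
python3 - <<'E'
from h import *
im=ctrl.get_image("top")
a=cv2.imread("pics/top0.png")[160:205,212:262]; b=im["image"][160:205,212:262,::-1]
f=lambda x:cv2.resize(x,None,fx=8,fy=8,interpolation=cv2.INTER_CUBIC)
cv2.imwrite("pics/top_cmp.png",np.hstack([f(a),f(b)]))
cv2.imwrite("pics/top6.png",im["image"][:,:,::-1])
K=np.array(im["intrinsics"])
c=cv2.projectPoints(np.array([[602.1,140.5,155.],[621.1,140.5,155],[602.1,159.5,155]]),np.array(im["rvec"],float),np.array(im["tvec"],float),K,None)[0].reshape(-1,2);print(c)
E
```

```text
time: 16.52
position: [601.6, 143.1, 179.7]
tcp_rot: [-0.0, 0.571, 0.821, -0.0]
ft_force: [-0.1, 0.1, 0.7]
grip_width: 0.616
grasp_force: 0.0
time: 17.1
position: [477.4, 143.2, 251.9]
tcp_rot: [-0.001, 0.571, 0.821, -0.001]
ft_force: [-0.2, -0.2, -0.1]
grip_width: 0.7
grasp_force: 0.0
[477.4 143.2 251.9] q6 -0.157 T [-0.014  0.056 -0.032] F [-0.2 -0.2 -0.1]
[[236.88789433 181.61674731]
 [237.23324228 172.34532926]
 [227.35863378 181.4452364 ]]
```

View pics/top_cmp.png

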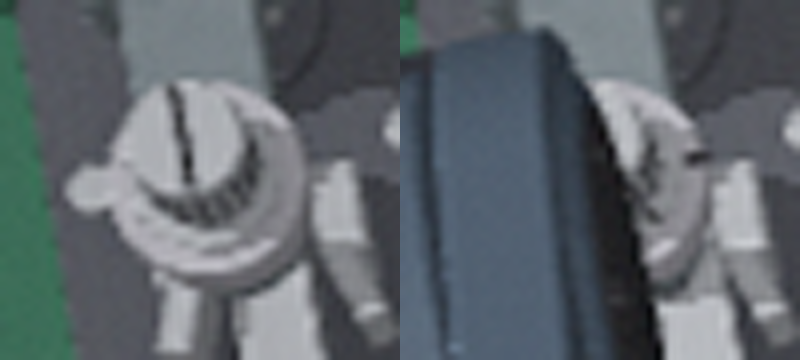

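The arm still covers the left half of the cap. A black mark shows at right, panel px (697,157). Backing off further to see all of it.

```bash
python3 -m pendant '-1.2 -1 0 0;-2 -2 0 0;-2.5 -3 0 0;-2.5 -4.2 0 0;-2.5 -5.2 0 0;-2.5 -5.2 0 0'|head -2
python3 - <<'E'
from h import *
im=ctrl.get_image("top")
a=cv2.imread("pics/top0.png")[155:205,212:262]; b=im["image"][155:205,212:262,::-1]
f=lambda x:cv2.resize(x,None,fx=8,fy=8,interpolation=cv2.INTER_CUBIC)
cv2.imwrite("pics/top_cmp2.png",np.hstack([f(a),f(b)]))
E
```

```text
time: 17.65
position: [407.4, -16.6, 252.3]
```

View pics/top_cmp2.png

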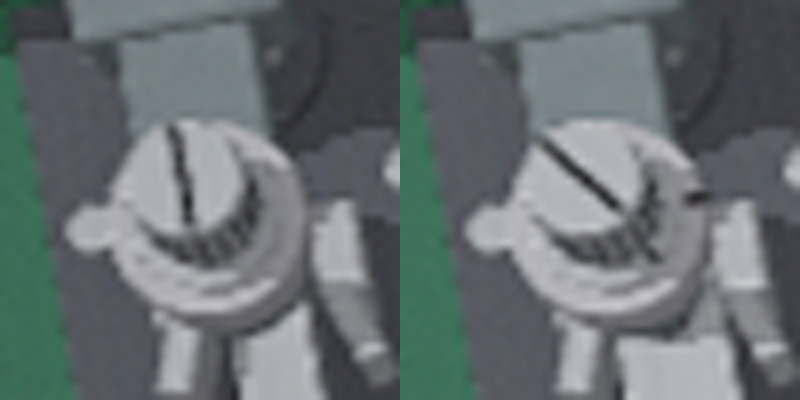

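The cap's mark sits at panel px (650,250) and the drum's at (697,197), so the clutch has already slipped. I'll measure the slip angle exactly.

Run:
```python
from h import *
im=ctrl.get_image("top"); K=np.array(im["intrinsics"]); R=cv2.Rodrigues(np.array(im["rvec"],float))[0]; t=np.array(im["tvec"],float).ravel()
print("cam",(-R.T@t).round())
g=im["image"].astype(float).mean(2); g0=cv2.imread("pics/top0.png").astype(float).mean(2)
def ray(u,v,z):
    C=-R.T@t; d=R.T@np.array([(u-K[0,2])/K[0,0],(v-K[1,2])/K[1,1],1]); return C+d*(z-C[2])/d[2]
print(g[176:192,236:254].round().astype(int)); print((g-g0)[176:192,236:254].round().astype(int))
c=np.array([602.1,140.5])
z=155
# difference-based darkness as polar map on z plane about the axis
d=np.maximum(g0-g,0)
for z in(150,155):
  for r in (15,17,19,21,23,25):
    row=[]
    for a in range(-170,-60,5):
        P=np.array([[c[0]+r*np.cos(np.radians(a)),c[1]+r*np.sin(np.radians(a)),z]])
        q=cv2.projectPoints(P,np.array(im["rvec"],float),t,K,None)[0].ravel()
        row.append(int(cv2.getRectSubPix((g0-g).astype(np.float32),(1,1),tuple(map(float,q)))[0,0]))
    print(z,r,row)
```

```text
cam [ 359.  -13. 1137.]
[[177 184 182 181 182 168 113 114 133 136 145 149 128  99  93  95  93  94]
 [133 176 185 181 181 168 119  90 124 136 139 139 143 106  84  93  93  93]
 [ 57 106 171 185 184 172 122  59 119 139 139 142 145 114  90  93  92  93]
 [130  44 104 171 190 157  91  65 121 140 139 104  56  47  61  85  91  92]
 [182 130  45 102 162 137  82  71  88 124 132 104  74  88  92 106 111 128]
 [183 182 144 114 125 103  56  81 108 126 133 135 137 138 117 120 132 163]
 [183 185 185 157 108  97  84  72 109 131 131 136 141 141 115 121 132 167]
 [189 167 133 115  91  80  96  71 106 133 126 133 141 141 114 159 182 182]
 [114 112  83  81 103  77  78  96 125 136 130 137 141 137 107 164 185 183]
 [ 74  95  89  78 100  89  75 121 138 133 137 138 140 123  98 146 176 180]
 [ 78  72  99  81  73  97  85  67 120 123 130 139 142 117  95 160 183 181]
 [ 80  64  88  87  82 121 122  74  88 127 138 137 133 111  96 163 182 179]
 [146 116 113 119 124 134 135 130 130 136 138 137 116 100 121 156 176 181]
 [179 174 174 179 181 168 134 127 135 136 138 123 106 105 137 138 170 183]
 [166 172 164 153 146 128 
[... 2095 characters left out ...]
-5, -7, -3, 0, 26, 66, 46, -5]
150 25 [-9, -6, -5, -8, -8, -6, -11, -15, -8, -3, -1, -4, -5, -3, -5, -7, -4, 0, 14, 48, 21, -2]
155 15 [-3, -4, -4, -2, -4, -7, -1, 10, 38, 53, 10, -10, -2, 2, 5, -1, -6, -7, -6, -7, -15, -14]
155 17 [-4, -4, -4, -6, -11, -9, -6, 13, 48, 34, 8, -3, -3, -3, -2, -2, -3, -3, -4, -8, -12, -8]
155 19 [-5, -5, -4, 0, -2, -6, -3, -4, 3, 13, -2, -6, -12, -7, -5, -4, -4, -1, 4, 0, -7, -5]
155 21 [-6, -7, -8, -7, -4, -4, -4, -3, -6, -4, -4, -7, -9, -7, -5, -4, -3, 2, 39, 37, 3, -5]
155 23 [-6, -6, -9, -11, -7, -6, -7, -6, -4, -4, -4, -5, -4, -3, -5, -4, -2, 8, 60, 73, -5, -3]
155 25 [-10, -6, -5, -8, -7, -6, -11, -11, -6, -1, -2, -9, -3, -2, -9, -7, 0, 6, 41, 49, 0, -3]
```

```bash
python3 -m pendant '0.8 0.6 0 0;1.8 1.4 0 0;2.8 2.2 0 0;3.8 3 0 0;4.8 3.8 0 0;5.8 4.5 0 0;6.5 5.13 -0.3 0;6.5 5.13 -1 0' 0.7|head -2; python3 -m pendant '0 0 -0.6 0;0 0 -1.2 0;0 0 -1.4 0;0 0 -1.4 0'|head -3;  python3 -m pendant '0 0 0 0;0 0 0 0;0 0 0 0;0 0 0 0;0 0 0 0;0 0 0 0;0 0 0 0;0 0 0 0' 0.2 35; python3 -m pendant '0 0 0 0;0 0 0 0'|tail -3; python3 tq.py
```

```text
time: 18.42
position: [605.5, 146.1, 222.7]
time: 18.75
position: [601.0, 142.3, 178.2]
tcp_rot: [-0.001, 0.571, 0.821, -0.001]
time: 19.42
position: [602.3, 141.3, 180.4]
tcp_rot: [0.001, 0.571, 0.821, 0.001]
ft_force: [3.4, 0.8, 1.3]
grip_width: 0.307
grasp_force: 35.0
ft_force: [4.9, 1.6, 3.3]
grip_width: 0.309
grasp_force: 35.0
t 19.88 [602.2 141.3 180.3] q6 -0.199 Tz -0.005 sd 0.024 F [4.7 1.6 3.7]
foot profile [ 97  98  97  98 102 112 125 138 150 155 153 146 134 116 105 122 149 160
 158 152 148 141 131 126]
```

```bash
python3 -m pendant '0.015 0.005 0 0.4;0.015 0.005 0 0.8;0.015 0.005 0 1.2;0.015 0.005 0 1.6;0.015 0.005 0 2'|grep ft_; python3 tq.py;python3 -m pendant '0 0 0 0.5;0 0 0 1;0 0 0 1.5;0 0 0 2'|grep ft_; python3 tq.py
```

```text
ft_force: [1.6, 1.7, 4.8]
t 20.6 [602.3 141.4 180.3] q6 -0.373 Tz -0.077 sd 0.026 F [2.6 1.1 5.4]
foot profile [ 97  97  97  98 102 112 125 138 150 155 151 142 128 110 106 130 156 164
 159 152 148 141 131 126]
ft_force: [2.3, 1.0, 5.4]
t 21.23 [602.3 141.3 180.3] q6 -0.548 Tz -0.105 sd 0.028 F [2.5 0.9 5.2]
foot profile [ 97  97  97  98 102 112 125 138 150 153 147 138 123 106 108 133 154 160
 156 152 148 141 131 126]
```

```bash
python3 -m pendant '0 0 0 1.2;0 0 0 2.4;0 0 0 3.6;0 0 0 4.8;0 0 0 6;0 0 0 7.2;0 0 0 8.4;0 0 0 9.6'|grep ft_; python3 tq.py;python3 -m pendant '0 0 0 1;0 0 0 2;0 0 0 3;0 0 0 4'|grep ft_; python3 tq.py;python3 -m pendant '0 0 0 1;0 0 0 2;0 0 0 3;0 0 0 4'|grep ft_; python3 tq.py
```

```text
ft_force: [2.3, 0.2, 5.3]
t 22.2 [602.2 141.2 180.3] q6 -1.386 Tz -0.054 sd 0.012 F [2.3 0.2 5.8]
foot profile [ 97  97  97  97 101 112 125 137 144 140 125 111 127 172 196 181 163 156
 151 149 147 141 131 125]
ft_force: [3.6, -0.4, 6.2]
t 22.83 [602.3 141.1 180.3] q6 -1.735 Tz -0.087 sd 0.04 F [2.4 0.  5.4]
foot profile [ 97  97  97  97 102 112 123 131 134 127 111 116 165 213 221 196 169 156
 150 147 147 141 131 125]
ft_force: [2.8, -1.2, 4.2]
t 23.47 [602.3 141.1 180.3] q6 -2.084 Tz -0.177 sd 0.051 F [ 2.7 -0.6  5.1]
foot profile [ 97  97  97  98 102 112 124 132 135 127 110 119 171 217 222 197 169 157
 150 147 147 141 131 126]
```

The foot is back at its start height with about −0.18 Nm, so the drum is on its upper stop and the clutch is slipping back. I'll undo the remaining slip to bring the marks together, then retighten.

```bash
python3 -m pendant '0 0 0 1;0 0 0 2;0 0 0 3;0 0 0 4;0 0 0 5;0 0 0 6;0 0 0 7;0 0 0 7.4'|grep ft_; python3 tq.py|head -1; python3 -m pendant '0 0 0 -1.2;0 0 0 -2.4;0 0 0 -3.6;0 0 0 -4.8;0 0 0 -6;0 0 0 -7.2;0 0 0 -8.4;0 0 0 -9.6'|grep ft_; python3 tq.py; python3 -m pendant '0 0 0 -1;0 0 0 -2;0 0 0 -3;0 0 0 -4;0 0 0 -5;0 0 0 -6'|grep ft_; python3 tq.py
```

```text
ft_force: [4.2, -0.9, 3.9]
t 24.43 [602.5 141.1 180.3] q6 -2.728 Tz -0.174 sd 0.021 F [ 3.2 -1.5  5.4]
ft_force: [2.4, -0.3, 6.2]
t 25.4 [602.3 141.1 180.3] q6 -1.89 Tz 0.05 sd 0.032 F [ 2.4 -0.8  6.1]
foot profile [ 97  97  97  98 102 112 125 138 148 149 139 123 109 119 145 159 161 158
 154 150 148 141 131 126]
ft_force: [2.8, -0.9, 6.9]
t 26.2 [602.2 141.2 180.3] q6 -1.367 Tz 0.039 sd 0.025 F [ 1.8 -0.4  6.2]
foot profile [ 97  97  97  97 101 112 125 138 150 153 148 141 126 107 108 132 154 159
 156 151 147 141 131 125]
```

```bash
for k in 1; do python3 -m pendant '0 0 0 -0.5;0 0 0 -1;0 0 0 -1.5;0 0 0 -2'|grep ft_; python3 tq.py; done; python3 -m pendant '0 0 0 -0.5;0 0 0 -1;0 0 0 -1'|grep ft_; python3 tq.py; python3 -m pendant '0 0 0 -0.5;0 0 0 -1;0 0 0 -1'|grep ft_; python3 tq.py
```

```text
ft_force: [2.5, -0.8, 6.3]
t 26.83 [602.2 141.2 180.3] q6 -1.192 Tz 0.065 sd 0.017 F [ 2.1 -0.2  6.2]
foot profile [ 97  97  97  97 101 112 125 138 150 154 150 142 129 111 103 123 151 162
 158 151 147 141 131 125]
ft_force: [2.6, -0.5, 6.0]
t 27.38 [602.2 141.3 180.3] q6 -1.105 Tz 0.111 sd 0.033 F [ 2.4 -0.2  6.2]
foot profile [ 97  97  97  97 101 112 125 137 150 154 152 146 133 115 105 121 148 160
 157 151 147 141 131 125]
ft_force: [2.9, 0.7, 6.7]
t 27.93 [602.2 141.3 180.3] q6 -1.018 Tz 0.181 sd 0.017 F [ 2.2 -0.2  6.3]
foot profile [ 97  97  97  98 101 112 125 138 150 155 152 146 133 115 105 121 148 160
 157 151 148 141 131 125]
```

```bash
python3 -m pendant '0 0 0 -0.5;0 0 0 -1;0 0 0 -1.5;0 0 0 -2'|grep ft_; python3 tq.py;  python3 -m pendant '0 0 0 -0.5;0 0 0 -1;0 0 0 -1.6;0 0 0 -1.6'|grep ft_; python3 tq.py
```

```text
ft_force: [2.7, 0.1, 6.9]
t 28.57 [602.3 141.3 180.3] q6 -0.843 Tz 0.185 sd 0.032 F [ 2.4 -0.2  6.1]
foot profile [ 97  97  97  97 101 112 125 138 150 155 152 146 133 115 105 122 148 160
 157 152 148 141 131 126]
ft_force: [2.8, 0.3, 6.2]
t 29.2 [602.3 141.3 180.3] q6 -0.704 Tz 0.182 sd 0.012 F [2.6 0.5 6.1]
foot profile [ 97  97  97  98 102 112 125 138 150 155 152 146 133 115 105 122 148 160
 158 152 148 141 131 126]
```

The torque holds at 0.18 Nm over 18° more of cap turn while the foot stays still, so the clutch is clearly slipping. Letting go and checking the marks.

```bash
python3 -m pendant '0 0 0 0;0 0 0 0;0 0 0 0;0 0 0 0;0 0 0 0' 0.7|tail -2; python3 -m pendant '0 0 0.8 0;0 0 1.7 0;-0.8 0 2.2 0;-1.8 0 2.4 0;-3 0 2.4 0;-4 0 2.4 0;-5 -0.6 2.4 0;-6 -1.5 2.4 0' | head -2; python3 -m pendant '-0.5 -1 0 0;-0.5 -2.2 0 0;-0.5 -3.4 0 0;-0.5 -3.8 0 0;-0.5 -3.8 0 0'|head -5
python3 - <<'E'
from h import *
im=ctrl.get_image("top"); K=np.array(im["intrinsics"]);t=np.array(im["tvec"],float).ravel()
a=im["image"][155:205,212:262,::-1]; b=im["image"][100:280,190:340,::-1]
cv2.imwrite("pics/top_fin.png",np.hstack([cv2.resize(a,(440,440),interpolation=cv2.INTER_CUBIC),cv2.resize(b,(360,440),interpolation=cv2.INTER_CUBIC)]))
g=im["image"].astype(float).mean(2); g0=cv2.imread("pics/top0.png").astype(float).mean(2)
c=(602.1,140.5); A=range(-150,-50,5); print(list(A))
for z,r in((150,21),(150,23),(150,25),(155,15),(155,17)):
    P=np.array([[c[0]+r*np.cos(np.radians(a)),c[1]+r*np.sin(np.radians(a)),z] for a in A])
    q=cv2.projectPoints(P,np.array(im["rvec"],float),t,K,None)[0].reshape(-1,2)
    print(z,r,[int(cv2.getRectSubPix((g0-g).astype(np.float32),(1,1),tuple(map(float,x)))[0,0]) for x in q])
im=ctrl.get_image("side"); gs=im["image"].astype(float).mean(2); print(gs[208:232,355:360].mean(1).round().astype(int))
p=pts(im); al=np.radians(12.3); d=p[:,:2]-[599,138.2]; u=d@[np.cos(al),np.sin(al)]; v=d@[-np.sin(al),np.cos(al)]; z=p[:,2]
k=(z>47)&(z<57)&(abs(v)<20)&(u<-25)&(u>-230); print("bar u",np.percentile(u[k],[1,99]))
E
```

```text
grip_width: 0.614
grasp_force: 0.0
time: 30.28
position: [420.4, 96.9, 251.7]
time: 30.7
position: [407.0, -19.6, 252.0]
tcp_rot: [0.0, 0.349, 0.937, -0.0]
ft_force: [0.3, 0.4, 0.0]
grip_width: 0.7
[-150, -145, -140, -135, -130, -125, -120, -115, -110, -105, -100, -95, -90, -85, -80, -75, -70, -65, -60, -55]
150 21 [-5, -5, -4, -4, -2, -4, -4, -6, -5, -7, -4, -1, -2, -2, 18, 47, 37, -3, -5, -11]
150 23 [-6, -5, -9, -9, -6, -2, -3, -7, -3, -2, -5, -7, -4, 0, 27, 66, 46, -3, -3, -6]
150 25 [-4, -4, -11, -14, -7, -2, -1, -4, -4, -2, -4, -6, -3, -1, 15, 49, 21, 0, -2, -10]
155 15 [-6, -6, -4, -1, 0, -5, -10, -8, -1, 6, 24, 40, 38, 11, -4, -12, 7, 3, -12, -9]
155 17 [-6, -6, -2, 0, -3, -5, -3, -5, -3, 4, 46, 56, 38, -2, -8, -6, 3, -1, -3, 0]
[ 96  97  97  97 101 111 124 137 149 154 151 145 132 115 104 121 147 159
 157 151 146 140 130 125]
bar u [-157.62582154  -27.05705326]
```

View pics/top_fin.png

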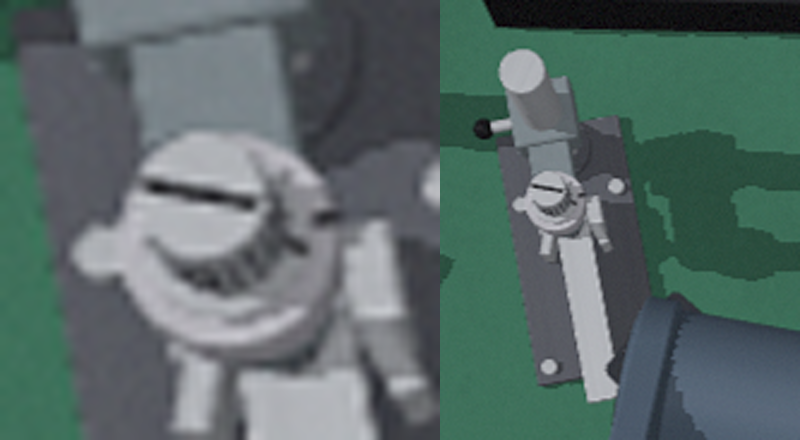

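The cap mark at crop (298,245) and the drum mark at (325,215) stand about 21° apart, which is a clear slip well under 45°. The bar is still home and clamped, and the gripper is clear.

```bash
python3 -c "
from station import ctrl; print(ctrl.sign_off())"
```

```text
the job is handed in; nothing more can be done
None
```

The job is handed in: the bar is home and clamped, and the clutch was stopped about 21° after slipping, but my first tightening overshot to roughly 50°, past the eighth of a turn, so I backed the cap off to its upper stop and retightened.

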